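# Put the stacked setup blocks back in their fitted trays

## Task

The four wooden setup blocks were left in a stack after the fence was set. Take the stack apart and put each block back into the low tray that was made to its size, lying right way up and flat on the tray's floor between the rims, and let go of it. Leave the oil bottle and the roll of tape where they stand.

Things in the scene. Friction and masses are not known exactly. Their poses are not given: they have to be found in the camera images.
- block_long: Loose wooden setup block, greyish pale planed timber; the longest, the bottom of the stack. 45 wide, 160 long and 30 mm high. Origin: centre of its underside; x across its width, y along its length, z up. Stacked with its length roughly along that of the others (up to 0.12 rad of twist between neighbours), within a few mm of centred.
- block_middle: Loose wooden setup block, dark grey weathered timber; second from the bottom. 50 wide, 130 long and 22 mm high. Origin: centre of its underside; x across its width, y along its length, z up. Stacked with its length roughly along that of the others (up to 0.12 rad of twist between neighbours), within a few mm of centred.
- block_wide: Loose wooden setup block, warm orange-brown timber; third from the bottom, the widest. 60 wide, 100 long and 28 mm high. Origin: centre of its underside; x across its width, y along its length, z up. Stacked with its length roughly along that of the others (up to 0.12 rad of twist between neighbours), within a few mm of centred.
- block_short: Loose wooden setup block, plain beige board without grain; the shortest, on top of the stack. 50 wide, 80 long and 18 mm high. Origin: centre of its underside; x across its width, y along its length, z up. Stacked with its length roughly along that of the others (up to 0.12 rad of twist between neighbours), within a few mm of centred.
- tray_long: Low fixed tray, green floor, wooden rims and base, for the 45 x 160 mm block. Inside 61 (x) x 176 (y) mm: 8 mm play on every side; outside 75 x 190 mm; floor 24 mm, rim tops 30 mm above the bench. Origin: centre of its underside, at bench height; x across, y along it, z up. Hold the block above the rim: fingers do not fit between. The four trays swap places between starts.
- tray_middle: Low fixed tray, blue floor, wooden rims and base, for the 50 x 130 mm block. Inside 66 (x) x 146 (y) mm: 8 mm play on every side; outside 80 x 160 mm; floor 24 mm, rim tops 30 mm above the bench. Origin: centre of its underside, at bench height; x across, y along it, z up. Hold the block above the rim: fingers do not fit between. The four trays swap places between starts.
- tray_wide: Low fixed tray, yellow floor, wooden rims and base, for the 60 x 100 mm block. Inside 76 (x) x 116 (y) mm: 8 mm play on every side; outside 90 x 130 mm; floor 24 mm, rim tops 30 mm above the bench. Origin: centre of its underside, at bench height; x across, y along it, z up. Hold the block above the rim: fingers do not fit between. The four trays swap places between starts.
- tray_short: Low fixed tray, red floor, wooden rims and base, for the 50 x 80 mm block. Inside 66 (x) x 96 (y) mm: 8 mm play on every side; outside 80 x 110 mm; floor 24 mm, rim tops 30 mm above the bench. Origin: centre of its underside, at bench height; x across, y along it, z up. Hold the block above the rim: fingers do not fit between. The four trays swap places between starts.
- bottle: Green oil bottle with a red nozzle cap, 60 mm across and 189 mm high, standing loose behind the stack; must stay. Origin: centre of its underside.
- tape: Roll of masking tape lying flat, 96 mm across, 24 mm high, loose, behind the stack; must stay. Origin: centre of its underside.
Not all that is in view belongs to the job. Leave any pink look-alike of the tray_short alone.

How it is judged (in metres and radians):
At the end, for the whole second after the job is handed in: Each block rests released in the tray of its own size: centre within 13 mm and length within 0.25 rad of the tray's, underside on its floor (21 to 26.5 mm above the tray's underside), upright within 0.06 rad. Bottle (upright within 0.1 rad) and tape are within 20 mm of their start (horizontal distance between block_long and tray_long below 0.013 m and angle between the y axis of block_long and the y axis of tray_long, either way round below 0.25 rad and z of block_long in the frame of tray_long between 0.021 and 0.0265 m and angle between each of block_long, block_middle, block_wide, block_short's own z axis and vertical below 0.06 rad and linear speed of each of block_long, block_middle, block_wide, block_short below 0.02 m/s and angular speed of each of block_long, block_middle, block_wide, block_short below 0.2 rad/s and horizontal distance between block_middle and tray_middle below 0.013 m and angle between the y axis of block_middle and the y axis of tray_middle, either way round below 0.25 rad and z of block_middle in the frame of tray_middle between 0.021 and 0.0265 m and horizontal distance between block_wide and tray_wide below 0.013 m and angle between the y axis of block_wide and the y axis of tray_wide, either way round below 0.25 rad and z of block_wide in the frame of tray_wide between 0.021 and 0.0265 m and horizontal distance between block_short and tray_short below 0.013 m and angle between the y axis of block_short and the y axis of tray_short, either way round below 0.25 rad and z of block_short in the frame of tray_short between 0.021 and 0.0265 m and distance of each of bottle, tape from where it was at the start of the episode below 0.02 m and angle between bottle's own z axis and vertical below 0.1 rad); the robot touches nothing.
It fails at once if the oil bottle is shifted by more than 20 mm or tipped (distance of bottle from where it was at the start of the episode above 0.02 m or angle between bottle's own z axis and vertical above 0.3 rad).
It fails at once if the roll of tape is shifted by more than 20 mm (distance of tape from where it was at the start of the episode above 0.02 m).
It also fails if it takes over 115 s, if anything falls off the work surface, if the arm or the gripper's body presses on something with over 40 N, if the wrist force passes 120 N, or if a joint passes its speed limit or range.

## Robot

A 6-joint arm with a two-finger parallel gripper is mounted at the origin on a cart in front of the work surface, level with it; the furniture and walls round the work are solid. World frame = base frame: x ahead of the robot, y to its left, z up, the work surface at z = 0. Lengths are in mm, angles in rad, forces in N, time in s.
With the tool pointing down it reaches from about 350 to 775 mm from the base axis. Payload 7.3 kg.
Tool frame: the origin (TCP) lies at the very end of the fingers, on their centre line; the grasp point (between the pads) lies 19 mm behind it; z points along the fingers, y is the line along which they close (so a half turn about z gives the same grasp; the last joint's range is limited). The gripper opens to 92 mm and grips with 3 to 60 N. Pads are 19 mm wide; open, the fingers measure 130 mm over their backs; the gripper's body (75 mm by 190 mm) begins 47 mm behind the grasp point.
Start: joints at [-1.292, 0.342, 1.524, -0, 1.275, -0.146], TCP at [216.397, -478.349, 226.741] pointing down, gripper open.
Joint ranges: [-2.53, 2.53], [-0.77, 2.02], [0.04, 2.7], [-1, 4.14], [0.28, 2.66], [-3.11, 3.11]. Speed limits (rad/s): [2.57, 2.57, 3.14, 3.14, 3.14, 3.14].

## Interface

Orientations are given as [roll, pitch, yaw] about the fixed x, y, z axes, in that order (R = Rz(yaw) Ry(pitch) Rx(roll)).
In Python, from plant import * gives the robot as it stands.
- The arm moves only by the tool arm_command, never from a script. Its arguments are lists of equal length, an entry for each row: "gripper": the finger opening in mm, from 0 to 91.8; "dp": the shift along the tool's x, y, z in units of 25 mm (1.0 is 25 mm), a list of three; "twist": the turn about the tool's z in units of 5 degrees (1.0 is 5 degrees). A call has exactly 5 rows; each row shifts and turns the commanded pose from where the row before left it, along the tool's axes as they then stand; what a row does not reach is not made up. A row lasts 1/8 s, in which the tool goes at most 62.5 mm and 10.7 degrees, less where a joint would pass 70% of its speed; a pose out of reach is approached as far as the arm can. A call is refused whole if a number of a shift passes 1 or a number of a turn 1, either way. A call with a gripper value outside its range is refused whole. The fingers move at their own pace and stop on an object; the grip force is fixed at half the most. Time passes only in rows, so rows that do not move let the fingers close, or fill a call up. It gives the time, the measured TCP pose, the force, the opening and the grip force at its end, in the units of the state.
- get_obs(): the state, without advancing time (a new reading comes with each control period).
- capture(name): name is "scene" or "top"; returns the picture (480x640x3 uint8, red, green, blue); there is no depth.
- get_calibration(name): a dict with "mtx" (3x3 intrinsics, pixels), "position" and "attitude" of the camera in the world. Camera axes: x right, y down, z forward; pixel columns grow to the right and rows downward; lengths in mm; the calibration is good to about 2 mm. A picture is of the moment at which its call begins. get_calibration takes no time and is no camera call.
- close_job(): hands the job in; it is judged then, once.
The state is a dict: "time": time; "joint_positions": joint angles; "dq": joint speeds; "tau": joint torques, N m; "tool_pos": TCP position; "tcp_rot": TCP orientation; "contact_force": force on the tool from outside, world axes, zero at the start; "moment": the same for the moment, N m; "grip_width": finger opening in mm; "finger_force": force on a finger pad.
Only numpy, scipy, OpenCV 4.12 (cv2) and the standard library are available. Lean on these libraries where they do the work, as an engineer would, in place of code of your own. Each camera call takes 0.05 s, during which the arm holds its last target. There are 200 camera calls.

## Working session

There is one attempt and no reset: what is moved stays moved. The work goes in short steps, Python scripts to look and compute and a tool call to move; the robot and the scene stay as the last step left them, time stands still between calls to the robot, and variables do not carry over. Pictures are saved under pics/ and viewed, at most 14 in all, crops included, and the job is handed in when it is done.

Besides the shell and the picture viewer there is one more tool, called after "Request:" as name([rows], argument=value, ...), one row to a line, values as JSON. arm_command: Moves the arm, as the interface text tells. Its arguments: {"type":"object","properties":{"gripper":{"type":"array"},"dp":{"type":"array"},"twist":{"type":"array"}},"required":["gripper","dp","twist"]}

```bash
mkdir -p pics; python3 - <<'E'
from plant import *
import cv2
for n in("scene","top"):
    im=capture(n); cv2.imwrite(f"pics/{n}0.png",im[:,:,::-1]); print(get_calibration(n))
o=get_obs();print(o)
E
```

```text
{'mtx': array([[509.0067205 ,   0.        , 320.00042695],
       [  0.        , 509.0067205 , 241.22879979],
       [  0.        ,   0.        ,   1.        ]]), 'position': array([108.93709945, 633.09206816, 675.80747033]), 'attitude': array([-2.22475127,  0.00927427, -2.49097225])}
{'mtx': array([[512.72905594,   0.        , 327.20293536],
       [  0.        , 512.72905594, 239.67084188],
       [  0.        ,   0.        ,   1.        ]]), 'position': array([ 501.92827889,   -3.60990083, 1089.4448638 ]), 'attitude': array([-3.05235376e+00, -2.46184843e-04, -1.55015884e+00])}
{'time': 0.1, 'joint_positions': array([-1.29204259e+00,  3.42687843e-01,  1.52492836e+00,  6.49055170e-06,
        1.27541468e+00, -1.46045173e-01]), 'dq': array([-0.00103942, -0.00101638, -0.00156037, -0.00070372, -0.00109511,
        0.00084192]), 'tau': array([ 1.49335719e-03, -4.32005775e+01, -2.44693583e+01,  7.18505052e-02,
        5.26183890e-02, -5.86485953e-05]), 'tool_pos': array([ 216.26956583, -477.97822094,  226.09400954]), 'tcp_rot': array([-3.14017063e+00, -2.15441752e-04,  4.24796865e-01]), 'contact_force': array([-0.41286369, -0.07684386,  0.68942493]), 'moment': array([-0.04508106, -0.01267434, -0.0300425 ]), 'finger_force': 0.0, 'grip_width': 91.75163329495703}
```

View pics/top0.png

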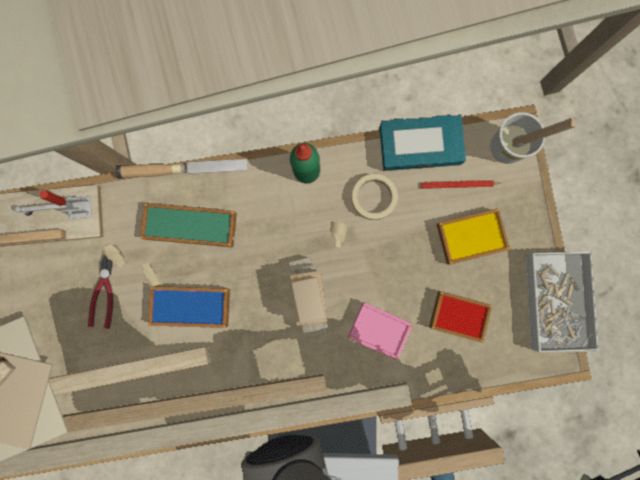

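View pics/scene0.png

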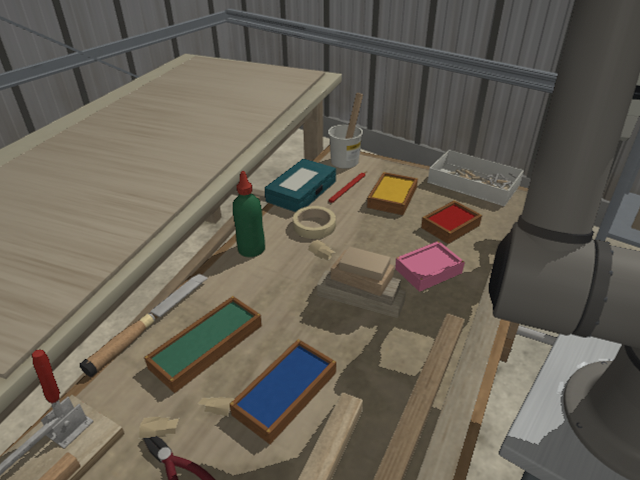

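```bash
cat > h.py <<'E'
import numpy as np, cv2
from scipy.spatial.transform import Rotation as R
from plant import *
def ray(n,uv,z):
    c=get_calibration(n); Rm=R.from_euler('xyz',c['attitude']).as_matrix()
    uv=np.atleast_2d(uv).astype(float)
    d=np.c_[uv,np.ones(len(uv))]@np.linalg.inv(c['mtx']).T@Rm.T
    return (c['position']+d*((z-c['position'][2])/d[:,2:3]))[:,:2]
def rect(P):
    (c,(w,h),a)=cv2.minAreaRect(P.astype(np.float32)); 
    if w<h: w,h,a=h,w,a+90
    a=(a+90)%180-90   # direction of long side, deg from x
    return np.round([*c,w,h,a],1)
def big(m): 
    n,l,s,_=cv2.connectedComponentsWithStats(m.astype(np.uint8)); return l==1+s[1:,4].argmax()
E
python3 - <<'E'
from h import *
im=cv2.imread("pics/top0.png"); hsv=cv2.cvtColor(im,cv2.COLOR_BGR2HSV)
for n,(lo,hi),uv in [("green",(70,90),(187,226)),("blue",(100,120),(189,308)),("yellow",(22,32),(474,237)),("red",(0,4),(461,316)),("pink",(160,175),(380,330))]:
    H,S,V=cv2.split(hsv); m=(H>=lo)&(H<=hi)&(S>(110 if n!="pink" else 60))&(V>60)
    w=np.zeros_like(m); u,v=uv; w[v-45:v+45,u-60:u+60]=1; m=big(m&w)
    p=np.argwhere(m)[:,::-1]; print(n,len(p),rect(ray("top",p,24)))
c=lambda i,x0,y0,x1,y1,s:cv2.resize(i[y0:y1,x0:x1],None,fx=s,fy=s,interpolation=cv2.INTER_CUBIC)
cv2.imwrite("pics/a.png",c(im,265,240,365,340,6))
cv2.imwrite("pics/b.png",c(cv2.imread("pics/scene0.png"),290,190,490,320,4))
E
```

```text
green 1431 [622.8 290.8 168.8  55.7  86.2]
blue 2136 [452.7 282.8 142.7  63.2  89.5]
yellow 2014 [ 611.9 -307.   115.6   76.3  -74.8]
red 1394 [ 444.3 -281.1   92.8   63.8   75.7]
pink 2081 [ 412.1 -113.9  111.1   80.    67.3]
```

View pics/a.png

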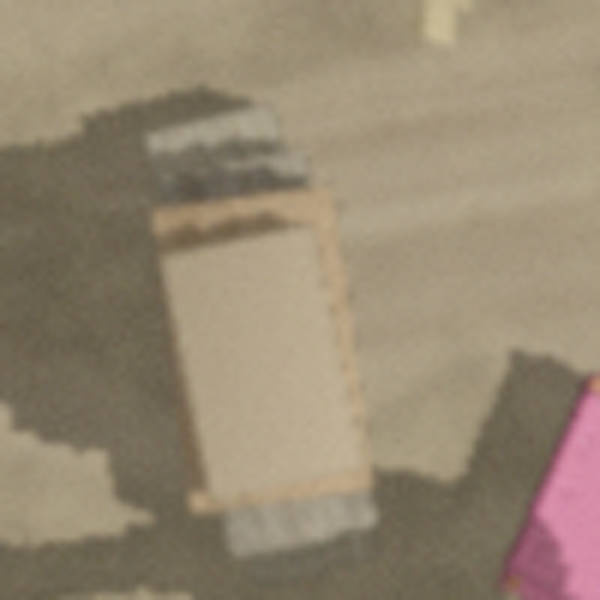

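View pics/b.png

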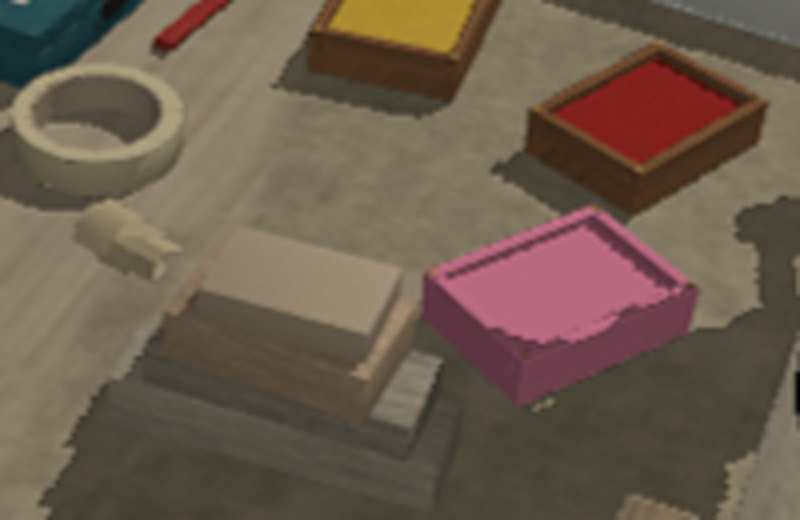

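The image shows two candidates for tray_short. The red tray at (461,316) has wooden rims, and the look-alike at (380,330) is pink all over. The red one fits the description, and its floor measures 93x64 mm. In the enlarged crop the stack's top block corners are at about (165,258), (315,225), (208,499). Next I measure the block and redo the green tray.

```bash
cat >> h.py <<'E'
def crop(uv,x0,y0,s): return (np.array(uv,float)+.5)/s-.5+[x0,y0]
def info(n,uv,z):
    P=ray(n,uv,z); print(n,z,"centre",np.round(P.mean(0),1),"edges",np.round(np.linalg.norm(np.roll(P,-1,0)-P,axis=1),1),
     "yaw",np.round(np.degrees([np.arctan2(*(P[0]-P[3])[::-1]),np.arctan2(*(P[1]-P[2])[::-1])]),1))
def go(P,Q):
    "units of tool shift from measured pose to world Q=(x,y,z,yaw deg): twist first, then shift"
    o=get_obs(); t=o['tool_pos']; y=np.degrees(o['tcp_rot'][2])
    tw=-((Q[3]-y+180)%360-180); a=np.radians(Q[3]); d=np.array(Q[:3])-t
    return
def plan(x,y,z,yaw,frm=None):
    "twist first (about tool z), then shift in turned tool axes"
    if frm is None:
        o=get_obs(); frm=[*o['tool_pos'],np.degrees(o['tcp_rot'][2])]
    tw=-((yaw-frm[3]+180)%360-180); a=np.radians(yaw); d=np.array([x,y,z])-frm[:3]
    l=np.array([np.cos(a)*d[0]+np.sin(a)*d[1],np.sin(a)*d[0]-np.cos(a)*d[1],-d[2]])/25
    print("from",np.round(frm,1),"twist units",np.round(tw/5,2),"dp units",np.round(l,2))
E
sed -i '/^def go/,/^    return$/d' h.py
python3 - <<'E'
from h import *
# order: far-left, far-right, near-right, near-left
t=crop([(165,258),(315,225),(358,466),(208,499)],265,240,6); info("top",t,98)
w=crop([(152,210),(335,190),(372,490),(192,512)],265,240,6); info("top",w,80)
s=crop([(200,285),(240,228),(403,268),(365,335)],290,190,4); info("scene",s,98)
im=cv2.imread("pics/top0.png"); H,S,V=cv2.split(cv2.cvtColor(im,cv2.COLOR_BGR2HSV))
m=(H>55)&(H<95)&(S>80); k=np.zeros_like(m);k[195:255,130:250]=1;m=big(m&k);p=np.argwhere(m)[:,::-1];print(len(p),rect(ray("top",p,24)))
for n,uv,z in[("bottle",(305,182),0),("tape",(375,196),24),("stackfar tip",(302,262),30)]: print(n,ray("top",uv,z))
c=crop([(540,170),(640,215)],290,190,4)
plan(495,37,150,10)
E
```

```text
top 98 centre [473.8  32.2] edges [49.3 78.  49.  77.9] yaw [11.7 11.4]
top 80 centre [477.1  32.5] edges [60.3 98.1 58.9 98.8] yaw [9.1 8.3]
scene 98 centre [473.7  30.5] edges [45.3 77.6 50.1 78. ] yaw [11.  14.6]
2247 [623.3 290.8 171.9  58.   86.2]
bottle [[723.1520952   48.54439307]]
tape [[ 691.4805741  -100.46787427]]
stackfar tip [[549.31617384  49.19937118]]
from [ 216.3 -478.   226.1   24.3] twist units 2.87 dp units [ 14.56 -18.35   3.04]
```

```bash
python3 - <<'E'
from h import *
plan(474,31.5,140,11.5)
E
```

```text
from [ 216.3 -478.   226.1   24.3] twist units 2.57 dp units [ 14.17 -17.91   3.44]
```

Request:
arm_command([
  [0,0,0],
  [0,0,0],
  [0,0,0],
  [0.644,-0.814,0.156],
  [0.644,-0.814,0.156],
], gripper=[90,90,90,90,90], twist=[0.86,0.86,0.85,0,0])

```text
time: 0.72
tool_pos: [239.9, -431.3, 218.3]
tcp_rot: [-3.141, 0.0, 0.2]
contact_force: [0.1, 0.1, 0.2]
grip_width: 90.1
finger_force: 0.0
```

Request:
arm_command([
  [0.644,-0.814,0.156],
  [0.644,-0.814,0.156],
  [0.644,-0.814,0.156],
  [0.644,-0.814,0.156],
  [0.644,-0.814,0.156],
], gripper=[90,90,90,90,90], twist=[0,0,0,0,0])

```text
time: 1.35
tool_pos: [298.6, -315.3, 199.1]
tcp_rot: [-3.141, 0.0, 0.2]
contact_force: [0.2, -0.4, 0.2]
grip_width: 89.6
finger_force: 0.0
```

Request:
arm_command([
  [0.644,-0.814,0.156],
  [0.644,-0.814,0.156],
  [0.644,-0.814,0.156],
  [0.644,-0.814,0.156],
  [0.644,-0.814,0.156],
], gripper=[90,90,90,90,90], twist=[0,0,0,0,0])

```text
time: 1.98
tool_pos: [357.2, -199.6, 179.6]
tcp_rot: [-3.141, 0.0, 0.2]
contact_force: [1.1, -0.2, -0.1]
grip_width: 89.9
finger_force: 0.0
```

Request:
arm_command([
  [0.644,-0.814,0.156],
  [0.644,-0.814,0.156],
  [0.644,-0.814,0.156],
  [0.644,-0.814,0.156],
  [0.644,-0.814,0.156],
], gripper=[90,90,90,90,90], twist=[0,0,0,0,0])

```text
time: 2.6
tool_pos: [415.8, -83.9, 160.1]
tcp_rot: [-3.141, 0.0, 0.201]
contact_force: [1.0, 0.6, -0.3]
grip_width: 90.1
finger_force: 0.0
```

Request:
arm_command([
  [0.644,-0.814,0.156],
  [0.644,-0.814,0.156],
  [0.644,-0.814,0.156],
  [0.644,-0.814,0.156],
  [0.644,-0.814,0.156],
], gripper=[90,90,90,90,90], twist=[0,0,0,0,0])

```text
time: 3.22
tool_pos: [474.4, 31.7, 140.5]
tcp_rot: [-3.142, 0.001, 0.201]
contact_force: [0.0, -0.8, 0.2]
grip_width: 89.8
finger_force: 0.0
```

```bash
python3 - <<'E'
from h import *
plan(474,31.5,89,11.5)
cv2.imwrite("pics/c.png",capture("scene")[:,:,::-1])
print(get_obs()['joint_positions'])
E
```

```text
from [474.4  31.7 140.5  11.5] twist units -0.0 dp units [-0.02  0.01  2.06]
[-9.08762297e-02  3.48717675e-01  1.77999258e+00  1.48970713e-03
  1.01307957e+00  1.27786872e+00]
```

View pics/c.png

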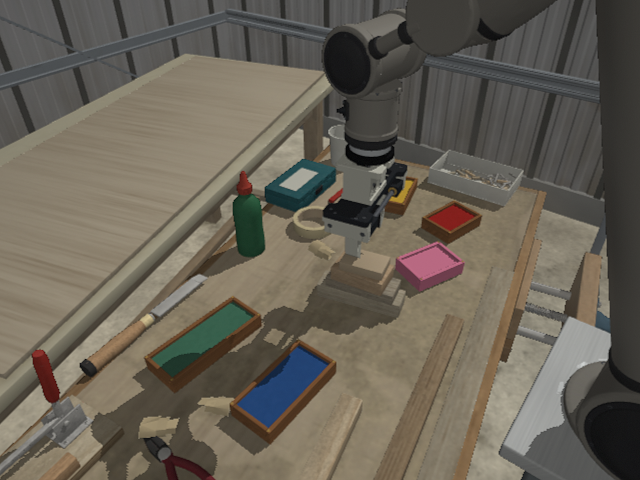

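The gripper is over the stack, at about (360,255) in the scene view. Lower, then grip the short block.

Request:
arm_command([
  [0,0,0.8],
  [0,0,0.8],
  [0,0,0.46],
  [0,0,0],
  [0,0,0],
], gripper=[90,90,90,90,40], twist=[0,0,0,0,0])

```text
time: 3.9
tool_pos: [474.8, 30.8, 90.0]
tcp_rot: [3.141, -0.001, 0.2]
contact_force: [0.2, -0.6, -0.6]
grip_width: 83.8
finger_force: 0.0
```

Request:
arm_command([
  [0,0,0],
  [0,0,0],
  [0,0,0],
  [0,0,0],
  [0,0,0],
], gripper=[40,40,40,40,40], twist=[0,0,0,0,0])

```text
time: 4.53
tool_pos: [474.4, 30.9, 89.5]
tcp_rot: [3.141, -0.0, 0.201]
contact_force: [0.2, -0.6, 2.2]
grip_width: 49.7
finger_force: 29.8
```

Request:
arm_command([
  [0,0,-0.3],
  [0,0,-0.6],
  [0,0,-0.8],
  [0,0,-0.8],
  [0,0,0],
], gripper=[40,40,40,40,40], twist=[0,0,0,0,0])

```text
time: 5.15
tool_pos: [475.3, 30.9, 153.3]
tcp_rot: [3.141, -0.003, 0.201]
contact_force: [-0.2, 0.6, -0.3]
grip_width: 49.8
finger_force: 29.8
```

```bash
python3 - <<'E'
from h import *
plan(444.3,-281.1,80,75.7)
E
```

```text
from [475.3  30.9 153.3  11.5] twist units -12.84 dp units [-12.4    1.88   2.93]
```

Request:
arm_command([
  [0,0,0],
  [0,0,0],
  [0,0,0],
  [0,0,0],
  [0,0,0],
], gripper=[40,40,40,40,40], twist=[-0.856,-0.856,-0.856,-0.856,-0.856])

```text
time: 5.78
tool_pos: [473.8, 31.0, 151.0]
tcp_rot: [-3.141, 0.001, 0.576]
contact_force: [0.3, -0.1, 0.1]
grip_width: 49.7
finger_force: 29.8
```

Request:
arm_command([
  [0,0,0],
  [0,0,0],
  [0,0,0],
  [0,0,0],
  [0,0,0],
], gripper=[40,40,40,40,40], twist=[-0.856,-0.856,-0.856,-0.856,-0.856])

```text
time: 6.4
tool_pos: [473.8, 31.0, 151.0]
tcp_rot: [-3.14, 0.001, 0.95]
contact_force: [-0.6, -0.1, 0.2]
grip_width: 49.9
finger_force: 29.8
```

Request:
arm_command([
  [0,0,0],
  [0,0,0],
  [0,0,0],
  [0,0,0],
  [0,0,0],
], gripper=[40,40,40,40,40], twist=[-0.856,-0.856,-0.856,-0.856,-0.856])

```text
time: 7.02
tool_pos: [473.8, 31.0, 150.9]
tcp_rot: [-3.14, 0.0, 1.324]
contact_force: [0.1, -0.9, -0.2]
grip_width: 49.8
finger_force: 29.8
```

Request:
arm_command([
  [-0.827,0.125,0],
  [-0.827,0.125,0],
  [-0.827,0.125,0],
  [-0.827,0.125,0],
  [-0.827,0.125,0],
], gripper=[40,40,40,40,40], twist=[0,0,0,0,0])

```text
time: 7.65
tool_pos: [463.3, -73.6, 151.0]
tcp_rot: [-3.14, 0.0, 1.321]
contact_force: [-0.8, 0.1, 0.5]
grip_width: 49.7
finger_force: 29.8
```

Request:
arm_command([
  [-0.827,0.125,0.2],
  [-0.827,0.125,0.2],
  [-0.827,0.125,0.2],
  [-0.827,0.125,0.2],
  [-0.827,0.125,0.2],
], gripper=[40,40,40,40,40], twist=[0,0,0,0,0])

```text
time: 8.28
tool_pos: [452.9, -177.6, 125.8]
tcp_rot: [-3.14, -0.0, 1.321]
contact_force: [0.1, 0.5, 0.3]
grip_width: 50.0
finger_force: 29.8
```

Request:
arm_command([
  [-0.827,0.125,0.4],
  [-0.827,0.125,0.4],
  [-0.827,0.125,0.4],
  [-0.827,0.125,0.4],
  [-0.827,0.125,0.33],
], gripper=[40,40,40,40,40], twist=[0,0,0,0,0])

```text
time: 8.9
tool_pos: [442.8, -282.3, 77.8]
tcp_rot: [-3.141, -0.0, 1.321]
contact_force: [0.8, -0.1, -0.1]
grip_width: 49.4
finger_force: 29.8
```

```bash
python3 - <<'E'
from h import *
plan(444.3,-281.1,34,75.7)
im=capture("scene"); top=capture("top")
a=cv2.resize(im[170:270,380:520],None,fx=4,fy=4); b=cv2.resize(top[260:360,400:500],(400,400))
cv2.imwrite("pics/d.png",cv2.resize(np.hstack([a,b]),(768,320))[:,:,::-1])
E
```

```text
from [ 442.8 -282.3   77.8   75.7] twist units -0.0 dp units [0.06 0.05 1.75]
```

View pics/d.png

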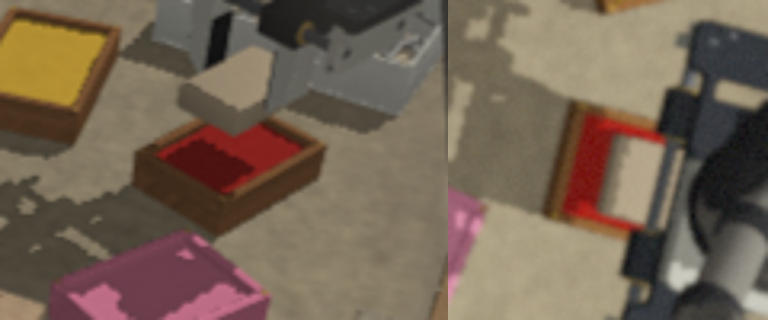

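The block hangs level above the red tray. In the top crop it sits to the right, which parallax explains. Lower it.

Request:
arm_command([
  [0.06,0.05,0.5],
  [0,0,0.5],
  [0,0,0.4],
  [0,0,0.2],
  [0,0,0],
], gripper=[40,40,40,40,40], twist=[0,0,0,0,0])

```text
time: 9.62
tool_pos: [444.6, -279.8, 38.3]
tcp_rot: [-3.141, -0.0, 1.321]
contact_force: [1.2, -1.4, -0.7]
grip_width: 49.6
finger_force: 29.8
```

```bash
python3 - <<'E'
from h import *
plan(444.3,-281.1,34,75.7)
E
```

```text
from [ 444.6 -279.8   38.3   75.7] twist units 0.0 dp units [-0.05  0.    0.17]
```

Request:
arm_command([
  [-0.05,0,0.16],
  [0,0,0],
  [0,0,0],
  [0,0,0],
  [0,0,0],
], gripper=[40,40,90,90,90], twist=[0,0,0,0,0])

```text
time: 10.25
tool_pos: [444.4, -281.3, 34.8]
tcp_rot: [3.141, 0.0, 1.321]
contact_force: [-0.5, -0.7, 0.1]
grip_width: 74.9
finger_force: 0.0
```

Request:
arm_command([
  [0,0,-0.4],
  [0,0,-0.8],
  [0,0,-1],
  [0,0,-1],
  [0,0,-1],
], gripper=[90,90,90,90,90], twist=[0,0,0,0,0])

```text
time: 10.88
tool_pos: [444.4, -281.2, 141.3]
tcp_rot: [3.141, 0.0, 1.321]
contact_force: [-0.2, 0.4, 0.7]
grip_width: 90.0
finger_force: 0.0
```

Request:
arm_command([
  [0.8,-0.2,-0.1],
  [0.8,-0.2,-0.1],
  [0.8,-0.2,-0.1],
  [0.8,-0.2,-0.1],
  [0.8,-0.2,-0.1],
], gripper=[90,90,90,90,90], twist=[0,0,0,0,0])

```text
time: 11.5
tool_pos: [444.7, -176.4, 152.1]
tcp_rot: [-3.141, -0.0, 1.322]
contact_force: [0.6, 0.7, -0.6]
grip_width: 89.8
finger_force: 0.0
```

```bash
python3 - <<'E'
from h import *
plan(477,32,130,9)
top=capture("top")
b=cv2.resize(top[240:350,265:365],(545,600),interpolation=cv2.INTER_CUBIC); a=cv2.resize(top[280:350,420:500],(250,219))
o=np.zeros((600,800,3),np.uint8); o[:,:545]=b; o[:219,550:]=a
cv2.imwrite("pics/e.png",o[:,:,::-1])
E
```

```text
from [ 444.7 -176.4  152.1   75.7] twist units 13.34 dp units [ 2.58 -8.03  0.88]
```

View pics/e.png

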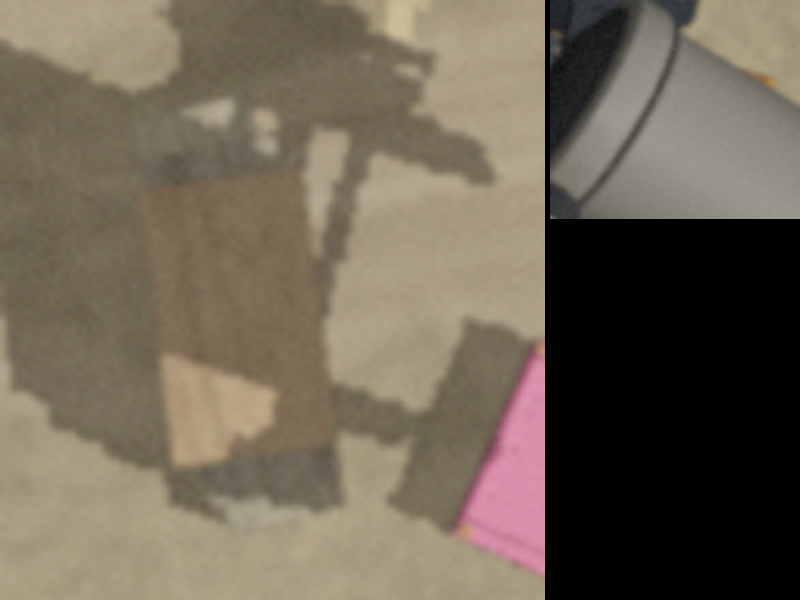

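The wide block now shows whole, with crop corners (140,190), (303,172), (338,442), (175,467).

```bash
python3 - <<'E'
from h import *
info("top",crop([(140,190),(303,172),(338,442),(175,467)],265,240,5.45),80)
plan(476.5,32.5,120,8.5)
E
```

```text
top 80 centre [477.3  32.4] edges [59.1 97.2 58.9 99.6] yaw [8.8 8.6]
from [ 444.5 -174.4  152.3   75.8] twist units 13.45 dp units [ 2.49 -8.    1.29]
```

Request:
arm_command([
  [0,0,0],
  [0,0,0],
  [0,0,0],
  [0,0,0],
  [0,0,0],
], gripper=[90,90,90,90,90], twist=[0.895,0.895,0.895,0.895,0.895])

```text
time: 12.18
tool_pos: [444.9, -177.8, 152.1]
tcp_rot: [3.142, 0.0, 0.928]
contact_force: [0.2, 0.0, 0.4]
grip_width: 90.1
finger_force: 0.0
```

Request:
arm_command([
  [0,0,0],
  [0,0,0],
  [0,0,0],
  [0,0,0],
  [0,0,0],
], gripper=[90,90,90,90,90], twist=[0.895,0.895,0.895,0.895,0.895])

```text
time: 12.8
tool_pos: [444.9, -177.8, 152.1]
tcp_rot: [3.141, 0.0, 0.538]
contact_force: [0.7, -0.0, 0.7]
grip_width: 90.0
finger_force: 0.0
```

Request:
arm_command([
  [0,0,0],
  [0,0,0],
  [0,0,0],
  [0,0,0],
  [0,0,0],
], gripper=[90,90,90,90,90], twist=[0.895,0.895,0.895,0.895,0.895])

```text
time: 13.42
tool_pos: [444.9, -177.8, 152.1]
tcp_rot: [3.141, 0.0, 0.147]
contact_force: [0.2, 0.3, 0.8]
grip_width: 90.1
finger_force: 0.0
```

Request:
arm_command([
  [0.25,-0.8,0.13],
  [0.25,-0.8,0.13],
  [0.25,-0.8,0.13],
  [0.25,-0.8,0.13],
  [0.25,-0.8,0.13],
], gripper=[90,90,90,90,90], twist=[0,0,0,0,0])

```text
time: 14.05
tool_pos: [460.9, -73.6, 135.8]
tcp_rot: [3.141, -0.0, 0.15]
contact_force: [0.4, 0.3, 0.4]
grip_width: 89.9
finger_force: 0.0
```

Request:
arm_command([
  [0.25,-0.8,0.13],
  [0.25,-0.8,0.13],
  [0.25,-0.8,0.13],
  [0.25,-0.8,0.13],
  [0.25,-0.8,0.13],
], gripper=[90,90,90,90,90], twist=[0,0,0,0,0])

```text
time: 14.68
tool_pos: [476.9, 29.9, 119.5]
tcp_rot: [3.141, -0.0, 0.15]
contact_force: [-0.2, -0.2, -0.6]
grip_width: 89.9
finger_force: 0.0
```

```bash
python3 - <<'E'
from h import *
plan(477,32.3,62,8.7)
E
```

```text
from [476.9  29.9 119.5   8.6] twist units -0.03 dp units [ 0.02 -0.09  2.3 ]
```

Request:
arm_command([
  [0.02,-0.08,0.8],
  [0,0,0.8],
  [0,0,0.7],
  [0,0,0],
  [0,0,0],
], gripper=[90,90,90,90,50], twist=[0,0,0,0,0])

```text
time: 15.3
tool_pos: [477.4, 31.1, 62.7]
tcp_rot: [3.141, -0.001, 0.15]
contact_force: [0.5, -1.4, -0.1]
grip_width: 83.9
finger_force: 0.0
```

Request:
arm_command([
  [0,0,0],
  [0,0,0],
  [0,0,0],
  [0,0,0],
  [0,0,0],
], gripper=[50,50,50,50,50], twist=[0,0,0,0,0])

```text
time: 15.92
tool_pos: [477.3, 30.9, 62.6]
tcp_rot: [3.141, -0.001, 0.149]
contact_force: [-1.0, -0.1, 4.7]
grip_width: 59.6
finger_force: 30.0
```

Request:
arm_command([
  [0,0,-0.3],
  [0,0,-0.8],
  [0,0,-1],
  [0,0,-1],
  [0,0,0],
], gripper=[50,50,50,50,50], twist=[0,0,0,0,0])

```text
time: 16.55
tool_pos: [478.2, 30.9, 141.2]
tcp_rot: [3.141, -0.004, 0.15]
contact_force: [0.1, -0.3, 0.1]
grip_width: 59.7
finger_force: 30.0
```

```bash
python3 - <<'E'
from h import *
plan(611.9,-307,80,-74.8)
plan(611.9,-307,80,105.2)
E
```

```text
from [478.2  30.9 141.2   8.6] twist units 16.67 dp units [14.45 -1.62  2.45]
from [478.2  30.9 141.2   8.6] twist units -19.33 dp units [-14.45   1.62   2.45]
```

Request:
arm_command([
  [0,0,0],
  [0,0,0],
  [0,0,0],
  [0,0,0],
  [0,0,0],
], gripper=[50,50,50,50,50], twist=[0.833,0.833,0.833,0.833,0.833])

```text
time: 17.18
tool_pos: [476.4, 31.0, 138.4]
tcp_rot: [3.141, 0.002, -0.216]
contact_force: [0.5, 0.2, -0.5]
grip_width: 59.9
finger_force: 30.0
```

Request:
arm_command([
  [0,0,0],
  [0,0,0],
  [0,0,0],
  [0,0,0],
  [0,0,0],
], gripper=[50,50,50,50,50], twist=[0.833,0.833,0.833,0.833,0.833])

```text
time: 17.8
tool_pos: [476.3, 31.0, 138.4]
tcp_rot: [3.141, 0.002, -0.58]
contact_force: [0.7, -0.3, -0.4]
grip_width: 59.8
finger_force: 30.0
```

Request:
arm_command([
  [0,0,0],
  [0,0,0],
  [0,0,0],
  [0,0,0],
  [0,0,0],
], gripper=[50,50,50,50,50], twist=[0.833,0.833,0.833,0.833,0.833])

```text
time: 18.42
tool_pos: [476.3, 31.0, 138.4]
tcp_rot: [3.14, 0.001, -0.943]
contact_force: [-0.3, -0.7, -0.7]
grip_width: 59.8
finger_force: 30.0
```

Request:
arm_command([
  [0,0,0],
  [0,0,0],
  [0,0,0],
  [0,0,0],
  [0,0,0],
], gripper=[50,50,50,50,50], twist=[0.833,0.833,0.833,0.833,0.833])

```text
time: 19.05
tool_pos: [476.3, 31.0, 138.4]
tcp_rot: [3.14, 0.001, -1.307]
contact_force: [-0.4, -0.3, 0.2]
grip_width: 59.6
finger_force: 30.0
```

Request:
arm_command([
  [0.963,-0.108,0],
  [0.963,-0.108,0],
  [0.963,-0.108,0],
  [0.963,-0.108,0],
  [0.963,-0.108,0],
], gripper=[50,50,50,50,50], twist=[0,0,0,0,0])

```text
time: 19.68
tool_pos: [521.5, -82.3, 138.5]
tcp_rot: [3.14, 0.001, -1.304]
contact_force: [-0.1, -0.7, -0.4]
grip_width: 59.5
finger_force: 30.0
```

Request:
arm_command([
  [0.963,-0.108,0.1],
  [0.963,-0.108,0.1],
  [0.963,-0.108,0.1],
  [0.963,-0.108,0.1],
  [0.963,-0.108,0.1],
], gripper=[50,50,50,50,50], twist=[0,0,0,0,0])

```text
time: 20.3
tool_pos: [566.9, -195.7, 126.7]
tcp_rot: [3.141, 0.0, -1.305]
contact_force: [0.8, -0.7, -0.6]
grip_width: 59.5
finger_force: 30.0
```

Request:
arm_command([
  [0.963,-0.108,0.35],
  [0.963,-0.108,0.35],
  [0.963,-0.108,0.35],
  [0.963,-0.108,0.35],
  [0.963,-0.108,0.35],
], gripper=[50,50,50,50,50], twist=[0,0,0,0,0])

```text
time: 20.92
tool_pos: [611.4, -308.3, 82.5]
tcp_rot: [3.141, 0.0, -1.305]
contact_force: [0.5, 0.1, 0.2]
grip_width: 59.7
finger_force: 30.0
```

```bash
python3 - <<'E'
from h import *
plan(611.9,-307,35,-74.8)
E
```

```text
from [ 611.4 -308.3   82.5  -74.7] twist units 0.01 dp units [-0.04 -0.03  1.9 ]
```

Request:
arm_command([
  [-0.06,-0.03,0.5],
  [0,0,0.5],
  [0,0,0.4],
  [0,0,0.3],
  [0,0,0],
], gripper=[50,50,50,50,50], twist=[0,0,0,0,0])

```text
time: 21.55
tool_pos: [611.3, -304.6, 40.4]
tcp_rot: [3.141, 0.001, -1.304]
contact_force: [0.3, 0.3, -0.7]
grip_width: 59.7
finger_force: 30.0
```

```bash
python3 - <<'E'
from h import *
plan(611.9,-307,35,-74.8)
E
```

```text
from [ 611.3 -304.6   40.4  -74.7] twist units 0.02 dp units [0.1  0.   0.22]
```

Request:
arm_command([
  [0.08,0,0.2],
  [0,0,0],
  [0,0,0],
  [0,0,0],
  [0,0,0],
], gripper=[50,50,90,90,90], twist=[0,0,0,0,0])

```text
time: 22.18
tool_pos: [612.2, -307.1, 36.1]
tcp_rot: [-3.141, -0.0, -1.304]
contact_force: [-0.6, -0.3, 0.2]
grip_width: 85.5
finger_force: 0.0
```

Request:
arm_command([
  [0,0,-0.4],
  [0,0,-0.8],
  [0,0,-1],
  [0,0,-1],
  [0,0,-1],
], gripper=[90,90,90,90,90], twist=[0,0,0,0,0])

```text
time: 22.8
tool_pos: [612.2, -307.1, 142.7]
tcp_rot: [-3.141, -0.001, -1.304]
contact_force: [-0.8, -0.7, 0.3]
grip_width: 90.0
finger_force: 0.0
```

Request:
arm_command([
  [-0.9,0.1,0],
  [-0.9,0.1,0],
  [-0.9,0.1,0],
  [-0.9,0.1,0],
  [-0.9,0.1,0],
], gripper=[90,90,90,90,90], twist=[-0.8,-0.8,-0.8,-0.8,-0.8])

```text
time: 23.42
tool_pos: [556.3, -208.5, 141.8]
tcp_rot: [-3.141, -0.001, -0.953]
contact_force: [0.2, -0.4, 0.4]
grip_width: 89.9
finger_force: 0.0
```

Request:
arm_command([
  [0,0,0],
  [0,0,0],
  [0,0,0],
  [0,0,0],
  [0,0,0],
], gripper=[90,90,90,90,90], twist=[-0.9,-0.9,-0.9,-0.9,-0.9])

```text
time: 24.05
tool_pos: [556.6, -209.2, 141.9]
tcp_rot: [-3.142, -0.001, -0.56]
contact_force: [-0.7, -0.0, -0.7]
grip_width: 90.1
finger_force: 0.0
```

```bash
python3 - <<'E'
from h import *
plan(477,32,100,8)
top=capture("top")
b=cv2.resize(top[240:350,265:365],(545,600),interpolation=cv2.INTER_CUBIC); a=cv2.resize(top[200:350,420:520],(250,375))
o=np.zeros((600,800,3),np.uint8); o[:,:545]=b; o[:375,550:]=a
cv2.imwrite("pics/f.png",o[:,:,::-1])
E
```

```text
from [ 556.6 -209.2  141.9  -32.1] twist units -8.02 dp units [ -1.81 -10.     1.68]
```

View pics/f.png

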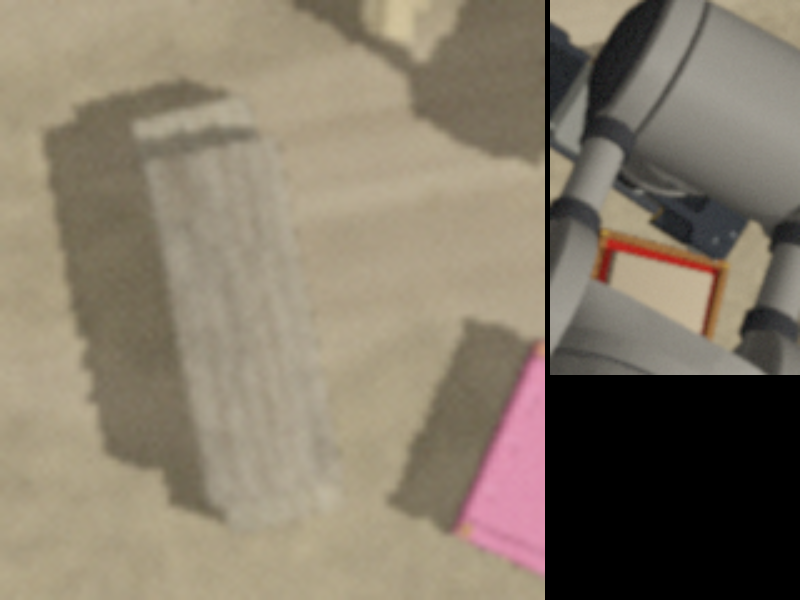

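The red tray holds the short block. The dark middle block is clear, with crop corners (145,158), (278,137), (338,490), (205,511).

```bash
python3 - <<'E'
from h import *
info("top",crop([(145,158),(278,137),(338,490),(205,511)],265,240,5.45),52)
plan(477.5,32.5,100,9.3)
E
```

```text
top 52 centre [474.5  32.4] edges [ 49.9 131.4  49.4 131.3] yaw [11.2 10.9]
from [ 556.6 -209.2  141.8  -31.9] twist units -8.24 dp units [ -1.56 -10.05   1.67]
```

Request:
arm_command([
  [0,0,0],
  [0,0,0],
  [0,0,0],
  [0,0,0],
  [0,0,0],
], gripper=[90,90,90,90,90], twist=[-0.86,-0.86,-0.86,-0.86,-0.86])

```text
time: 24.72
tool_pos: [556.6, -209.2, 141.7]
tcp_rot: [3.141, -0.001, -0.186]
contact_force: [0.5, 0.2, 0.8]
grip_width: 89.9
finger_force: 0.0
```

Request:
arm_command([
  [0,0,0],
  [0,0,0],
  [0,0,0],
  [0,0,0],
  [0,0,0],
], gripper=[90,90,90,90,90], twist=[-0.86,-0.86,-0.86,-0.86,-0.86])

```text
time: 25.35
tool_pos: [556.6, -209.2, 141.7]
tcp_rot: [3.141, -0.001, 0.189]
contact_force: [0.5, 0.2, -0.0]
grip_width: 89.8
finger_force: 0.0
```

Request:
arm_command([
  [-0.092,-0.674,0.111],
  [-0.092,-0.674,0.111],
  [-0.092,-0.674,0.111],
  [-0.092,-0.674,0.111],
  [-0.092,-0.674,0.111],
], gripper=[90,90,90,90,90], twist=[0,0,0,0,0])

```text
time: 25.98
tool_pos: [529.0, -127.1, 126.9]
tcp_rot: [3.142, -0.0, 0.188]
contact_force: [0.6, 1.2, 0.6]
grip_width: 90.0
finger_force: 0.0
```

Request:
arm_command([
  [-0.092,-0.674,0.111],
  [-0.092,-0.674,0.111],
  [-0.092,-0.674,0.111],
  [-0.092,-0.674,0.111],
  [-0.092,-0.674,0.111],
], gripper=[90,90,90,90,90], twist=[0,0,0,0,0])

```text
time: 26.6
tool_pos: [502.0, -46.8, 113.0]
tcp_rot: [3.141, -0.0, 0.188]
contact_force: [0.1, -0.3, -0.3]
grip_width: 90.3
finger_force: 0.0
```

Request:
arm_command([
  [-0.092,-0.674,0.111],
  [-0.092,-0.674,0.111],
  [-0.092,-0.674,0.111],
  [-0.092,-0.674,0.111],
  [-0.092,-0.674,0.111],
], gripper=[90,90,90,90,90], twist=[0,0,0,0,0])

```text
time: 27.22
tool_pos: [475.0, 33.8, 99.1]
tcp_rot: [3.141, -0.0, 0.188]
contact_force: [0.9, -0.5, 0.5]
grip_width: 89.6
finger_force: 0.0
```

```bash
python3 - <<'E'
from h import *
plan(474.5,32.4,40,11)
top=capture("top"); cv2.imwrite("pics/g.png",cv2.resize(top[200:350,410:530],(480,600))[:,:,::-1])
E
```

```text
from [475.   33.8  99.1  10.8] twist units -0.05 dp units [-0.03  0.05  2.36]
```

View pics/g.png

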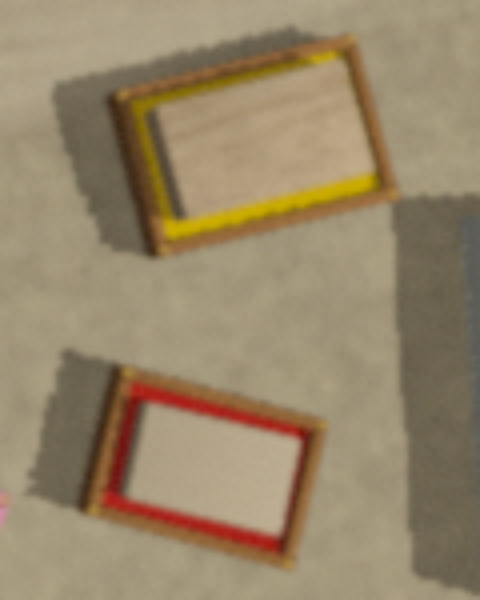

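Both blocks lie flat inside their rims in the yellow and red trays. Now the middle block.

Request:
arm_command([
  [-0.03,0.05,0.8],
  [0,0,0.8],
  [0,0,0.76],
  [0,0,0],
  [0,0,0],
], gripper=[90,90,90,90,40], twist=[-0.05,0,0,0,0])

```text
time: 27.9
tool_pos: [475.2, 31.4, 40.8]
tcp_rot: [3.141, -0.001, 0.192]
contact_force: [0.2, -0.8, -0.2]
grip_width: 83.8
finger_force: 0.0
```

Request:
arm_command([
  [0,0,0],
  [0,0,0],
  [0,0,0],
  [0,0,0],
  [0,0,0],
], gripper=[40,40,40,40,40], twist=[0,0,0,0,0])

```text
time: 28.52
tool_pos: [474.9, 31.3, 40.5]
tcp_rot: [3.141, -0.0, 0.192]
contact_force: [-0.6, -0.5, 3.2]
grip_width: 49.5
finger_force: 29.9
```

Request:
arm_command([
  [0,0,-0.3],
  [0,0,-0.8],
  [0,0,-1],
  [0,0,-1],
  [0,0,0],
], gripper=[40,40,40,40,40], twist=[0,0,0,0,0])

```text
time: 29.15
tool_pos: [476.0, 31.3, 119.5]
tcp_rot: [3.14, -0.004, 0.192]
contact_force: [0.0, 0.2, -0.4]
grip_width: 49.4
finger_force: 29.9
```

```bash
python3 - <<'E'
from h import *
plan(452.7,282.8,80,89.5)
E
```

```text
from [476.   31.3 119.5  11. ] twist units -15.7 dp units [10.05 -1.02  1.58]
```

Request:
arm_command([
  [0,0,0],
  [0,0,0],
  [0,0,0],
  [0,0,0],
  [0,0,0],
], gripper=[40,40,40,40,40], twist=[-0.785,-0.785,-0.785,-0.785,-0.785])

```text
time: 29.78
tool_pos: [474.1, 31.5, 116.6]
tcp_rot: [-3.14, 0.002, 0.537]
contact_force: [0.1, -0.5, -1.6]
grip_width: 49.8
finger_force: 29.9
```

Request:
arm_command([
  [0,0,0],
  [0,0,0],
  [0,0,0],
  [0,0,0],
  [0,0,0],
], gripper=[40,40,40,40,40], twist=[-0.785,-0.785,-0.785,-0.785,-0.785])

```text
time: 30.4
tool_pos: [474.1, 31.5, 116.6]
tcp_rot: [-3.14, 0.001, 0.88]
contact_force: [0.8, 0.9, 0.2]
grip_width: 49.5
finger_force: 29.9
```

Request:
arm_command([
  [0,0,0],
  [0,0,0],
  [0,0,0],
  [0,0,0],
  [0,0,0],
], gripper=[40,40,40,40,40], twist=[-0.785,-0.785,-0.785,-0.785,-0.785])

```text
time: 31.02
tool_pos: [474.1, 31.4, 116.6]
tcp_rot: [-3.14, 0.001, 1.222]
contact_force: [0.2, 0.4, -0.2]
grip_width: 49.8
finger_force: 29.9
```

Request:
arm_command([
  [0,0,0],
  [0,0,0],
  [0,0,0],
  [0,0,0],
  [0,0,0],
], gripper=[40,40,40,40,40], twist=[-0.785,-0.785,-0.785,-0.785,-0.785])

```text
time: 31.65
tool_pos: [474.1, 31.4, 116.6]
tcp_rot: [-3.14, -0.0, 1.565]
contact_force: [-0.6, -0.3, -0.9]
grip_width: 49.3
finger_force: 29.9
```

Request:
arm_command([
  [0.67,-0.068,0],
  [0.67,-0.068,0],
  [0.67,-0.068,0],
  [0.67,-0.068,0],
  [0.67,-0.068,0],
], gripper=[40,40,40,40,40], twist=[0,0,0,0,0])

```text
time: 32.28
tool_pos: [466.9, 116.6, 117.8]
tcp_rot: [3.141, 0.0, 1.563]
contact_force: [0.6, -0.2, -1.3]
grip_width: 49.4
finger_force: 29.9
```

Request:
arm_command([
  [0.67,-0.068,0.1],
  [0.67,-0.068,0.1],
  [0.67,-0.068,0.1],
  [0.67,-0.068,0.1],
  [0.67,-0.068,0.1],
], gripper=[40,40,40,40,40], twist=[0,0,0,0,0])

```text
time: 32.9
tool_pos: [459.1, 200.1, 105.0]
tcp_rot: [-3.142, 0.0, 1.562]
contact_force: [1.1, 0.6, 0.5]
grip_width: 49.8
finger_force: 29.9
```

Request:
arm_command([
  [0.67,-0.068,0.18],
  [0.67,-0.068,0.18],
  [0.67,-0.068,0.18],
  [0.67,-0.068,0.18],
  [0.67,-0.068,0.18],
], gripper=[40,40,40,40,40], twist=[0,0,0,0,0])

```text
time: 33.52
tool_pos: [451.4, 284.0, 82.4]
tcp_rot: [-3.142, 0.0, 1.562]
contact_force: [0.2, -0.6, -1.3]
grip_width: 49.4
finger_force: 29.9
```

```bash
python3 - <<'E'
from h import *
plan(452.7,282.8,35,89.5)
E
```

```text
from [451.4 284.   82.4  89.5] twist units 0.0 dp units [-0.05  0.05  1.9 ]
```

Request:
arm_command([
  [-0.02,0.05,0.5],
  [0,0,0.5],
  [0,0,0.4],
  [0,0,0.3],
  [0,0,0],
], gripper=[40,40,40,40,40], twist=[0,0,0,0,0])

```text
time: 34.15
tool_pos: [452.4, 281.9, 39.6]
tcp_rot: [-3.14, 0.001, 1.562]
contact_force: [-0.4, -0.1, -0.3]
grip_width: 49.8
finger_force: 29.9
```

```bash
python3 - <<'E'
from h import *
plan(452.7,282.8,35,89.5)
E
```

```text
from [452.4 281.9  39.6  89.5] twist units -0.0 dp units [0.04 0.01 0.18]
```

Request:
arm_command([
  [0.04,0,0.17],
  [0,0,0],
  [0,0,0],
  [0,0,0],
  [0,0,0],
], gripper=[40,40,90,90,90], twist=[0,0,0,0,0])

```text
time: 34.78
tool_pos: [452.8, 283.4, 36.2]
tcp_rot: [3.141, -0.0, 1.562]
contact_force: [-0.1, -0.6, 0.3]
grip_width: 75.3
finger_force: 0.0
```

Request:
arm_command([
  [0,0,-0.4],
  [0,0,-0.8],
  [0,0,-0.8],
  [0,0,-0.8],
  [0,0,-0.2],
], gripper=[90,90,90,90,90], twist=[0,0,0,0,0])

```text
time: 35.4
tool_pos: [453.5, 283.7, 112.8]
tcp_rot: [3.139, -0.001, 1.562]
contact_force: [0.1, 0.1, 0.1]
grip_width: 89.8
finger_force: 0.0
```

Request:
arm_command([
  [-0.6,0,0],
  [-0.6,0,0],
  [-0.6,0,0],
  [-0.6,0,0],
  [-0.6,0,0],
], gripper=[90,90,90,90,90], twist=[0.9,0.9,0.9,0.9,0.9])

```text
time: 36.02
tool_pos: [440.1, 209.2, 110.7]
tcp_rot: [-3.141, 0.0, 1.167]
contact_force: [0.3, -0.8, 0.5]
grip_width: 90.2
finger_force: 0.0
```

Request:
arm_command([
  [0,0,0],
  [0,0,0],
  [0,0,0],
  [0,0,0],
  [0,0,0],
], gripper=[90,90,90,90,90], twist=[0.9,0.9,0.9,0.9,0.9])

```text
time: 36.65
tool_pos: [440.1, 209.7, 110.6]
tcp_rot: [-3.141, 0.001, 0.774]
contact_force: [1.1, -0.2, -0.4]
grip_width: 89.9
finger_force: 0.0
```

```bash
python3 - <<'E'
from h import *
plan(475,32,80,11)
top=capture("top")
b=cv2.resize(top[240:350,265:365],(545,600),interpolation=cv2.INTER_CUBIC); a=cv2.resize(top[270:350,140:240],(250,200))
o=np.zeros((600,800,3),np.uint8); o[:,:545]=b; o[:200,550:]=a
cv2.imwrite("pics/i.png",o[:,:,::-1])
E
```

```text
from [440.1 209.7 110.6  44.4] twist units 6.67 dp units [0.01 7.24 1.23]
```

View pics/i.png

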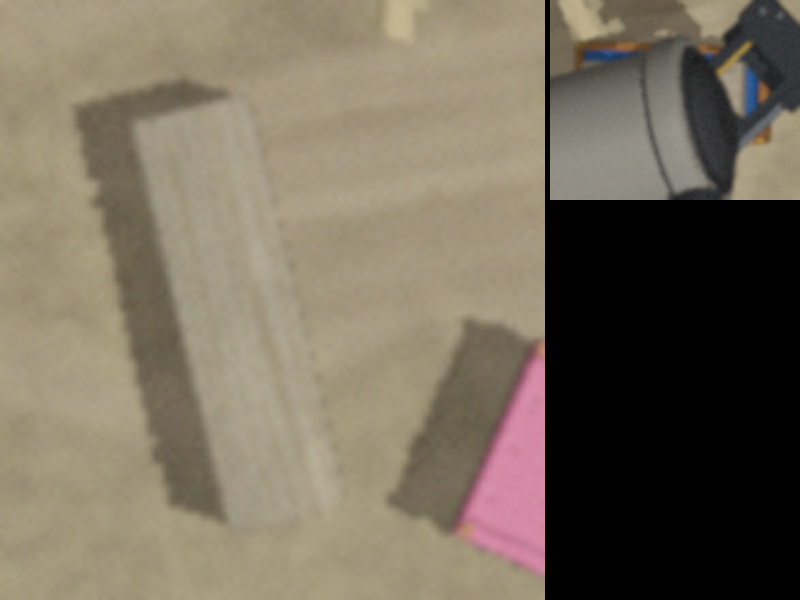

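The long block lies alone, with crop corners (133,125), (243,95), (340,505), (228,530).

```bash
python3 - <<'E'
from h import *
info("top",crop([(133,125),(243,95),(340,505),(228,530)],265,240,5.45),30)
plan(477,33.5,70,13.5)
E
```

```text
top 30 centre [477.9  35.4] edges [ 43.2 158.1  42.9 155.9] yaw [14.7 14.7]
from [440.1 209.7 110.7  44.2] twist units 6.14 dp units [-0.21  7.2   1.63]
```

Request:
arm_command([
  [0,0,0],
  [0,0,0],
  [0,0,0],
  [0,0,0],
  [0,0,0],
], gripper=[90,90,90,90,90], twist=[0.8,0.8,0.8,0.8,0.8])

```text
time: 37.33
tool_pos: [440.2, 209.7, 110.7]
tcp_rot: [3.142, 0.001, 0.427]
contact_force: [-0.0, 0.5, 0.5]
grip_width: 90.0
finger_force: 0.0
```

Request:
arm_command([
  [0,0,0],
  [0,0,0],
  [0,0,0],
  [-0.028,0.595,0.136],
  [-0.028,0.595,0.136],
], gripper=[90,90,90,90,90], twist=[0.8,0.8,0.33,0,0])

```text
time: 37.95
tool_pos: [446.8, 179.6, 103.9]
tcp_rot: [3.141, 0.0, 0.261]
contact_force: [-0.1, 0.1, 0.6]
grip_width: 90.3
finger_force: 0.0
```

Request:
arm_command([
  [-0.028,0.595,0.136],
  [-0.028,0.595,0.136],
  [-0.028,0.595,0.136],
  [-0.028,0.595,0.136],
  [-0.028,0.595,0.136],
], gripper=[90,90,90,90,90], twist=[0,0,0,0,0])

```text
time: 38.58
tool_pos: [462.6, 106.9, 87.0]
tcp_rot: [3.142, -0.0, 0.259]
contact_force: [-0.3, -0.2, 0.8]
grip_width: 89.9
finger_force: 0.0
```

Request:
arm_command([
  [-0.028,0.595,0.136],
  [-0.028,0.595,0.136],
  [-0.028,0.595,0.136],
  [-0.028,0.595,0.136],
  [-0.028,0.595,0.136],
], gripper=[90,90,90,90,90], twist=[0,0,0,0,0])

```text
time: 39.2
tool_pos: [478.3, 34.2, 70.0]
tcp_rot: [3.141, -0.0, 0.259]
contact_force: [-0.5, -1.3, 0.1]
grip_width: 90.4
finger_force: 0.0
```

```bash
python3 - <<'E'
from h import *
plan(477.5,35,10.5,14.7)
top=capture("top"); cv2.imwrite("pics/j.png",cv2.resize(top[185:345,130:250],(450,600))[:,:,::-1])
E
```

```text
from [478.3  34.2  70.   14.9] twist units 0.03 dp units [-0.02 -0.04  2.38]
```

View pics/j.png

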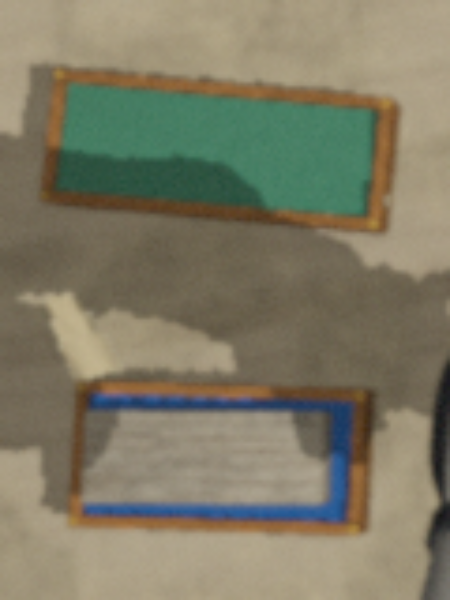

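```bash
python3 - <<'E'
from h import *
info("top",crop([(398,100),(385,230),(42,202),(55,68)],130,185,3.75),30)
info("top",crop([(370,392),(362,530),(70,524),(80,383)],130,185,3.75),30)
info("top",crop([(328,412),(328,504),(82,504),(92,410)],130,185,3.75),46)
E
```

```text
top 30 centre [622.3 287.6] edges [ 72.7 190.7  75.1 192.1] yaw [-94.2 -93.5]
top 30 centre [453.3 279.7] edges [ 74.9 159.3  76.6 159.3] yaw [-90.6 -90. ]
top 46 centre [453.7 282.4] edges [ 49.2 132.2  50.4 127.4] yaw [-89.3 -88.8]
```

Request:
arm_command([
  [-0.02,0,0.8],
  [0,0,0.8],
  [0,0,0.76],
  [0,0,0],
  [0,0,0],
], gripper=[90,90,90,90,40], twist=[0,0,0,0,0])

```text
time: 39.88
tool_pos: [478.0, 35.0, 11.7]
tcp_rot: [3.141, -0.001, 0.259]
contact_force: [0.9, 0.1, 0.4]
grip_width: 83.8
finger_force: 0.0
```

Request:
arm_command([
  [0,0,0],
  [0,0,0],
  [0,0,0],
  [0,0,0],
  [0,0,0],
], gripper=[40,30,30,30,30], twist=[0,0,0,0,0])

```text
time: 40.5
tool_pos: [477.7, 34.9, 11.4]
tcp_rot: [3.141, -0.0, 0.259]
contact_force: [-0.2, -1.1, 2.9]
grip_width: 45.0
finger_force: 30.0
```

Request:
arm_command([
  [0,0,-0.3],
  [0,0,-0.8],
  [0,0,-1],
  [0,0,-1],
  [0,0,0],
], gripper=[30,30,30,30,30], twist=[0,0,0,0,0])

```text
time: 41.12
tool_pos: [478.8, 35.0, 90.4]
tcp_rot: [3.14, -0.004, 0.26]
contact_force: [-0.5, -0.6, -1.3]
grip_width: 44.8
finger_force: 30.0
```

```bash
python3 - <<'E'
from h import *
plan(623,290.8,90,85.5)
E
```

```text
from [478.8  35.   90.4  14.9] twist units -14.13 dp units [10.65  4.95  0.02]
```

```bash
python3 - <<'E'
from h import *
for z in(0,50,100,150,200): print(z,ray("top",[(188,128)],z)[0],ray("scene",[(90,374),(200,235)],z).round())
E
```

```text
0 [836.99920513 305.94326257] [[734. 444.]
 [876.  76.]]
50 [821.62114712 291.7363406 ] [[688. 458.]
 [820. 118.]]
100 [806.24308912 277.52941863] [[641. 472.]
 [763. 159.]]
150 [790.86503111 263.32249666] [[595. 486.]
 [706. 200.]]
200 [775.4869731  249.11557469] [[549. 500.]
 [649. 241.]]
```

Request:
arm_command([
  [0,0,-0.2],
  [0,0,-0.2],
  [0,0,-0.2],
  [0,0,0],
  [0,0,0],
], gripper=[30,30,30,30,30], twist=[-0.9,-0.9,-0.9,-0.9,-0.9])

```text
time: 41.75
tool_pos: [476.9, 35.1, 102.7]
tcp_rot: [-3.14, 0.001, 0.655]
contact_force: [0.2, 1.5, -1.1]
grip_width: 45.1
finger_force: 30.0
```

Request:
arm_command([
  [0,0,0],
  [0,0,0],
  [0,0,0],
  [0,0,0],
  [0,0,0],
], gripper=[30,30,30,30,30], twist=[-0.9,-0.9,-0.9,-0.9,-0.9])

```text
time: 42.38
tool_pos: [476.9, 35.1, 102.6]
tcp_rot: [-3.14, 0.001, 1.047]
contact_force: [-0.3, 0.1, -1.0]
grip_width: 44.7
finger_force: 30.0
```

Request:
arm_command([
  [0,0,0],
  [0,0,0],
  [0,0,0],
  [0,0,0],
  [0,0,0],
], gripper=[30,30,30,30,30], twist=[-0.9,-0.9,-0.9,-0.9,-0.9])

```text
time: 43.0
tool_pos: [476.9, 35.1, 102.6]
tcp_rot: [-3.139, 0.0, 1.44]
contact_force: [-0.3, -0.2, -2.2]
grip_width: 45.2
finger_force: 30.0
```

Request:
arm_command([
  [0,0,0],
  [0.7,0.34,0],
  [0.7,0.34,0],
  [0.7,0.34,0],
  [0.7,0.34,0],
], gripper=[30,30,30,30,30], twist=[-0.77,0,0,0,0])

```text
time: 43.62
tool_pos: [516.8, 104.3, 103.6]
tcp_rot: [-3.142, 0.0, 1.505]
contact_force: [0.1, -0.1, -0.8]
grip_width: 44.7
finger_force: 30.0
```

```bash
python3 - <<'E'
from h import *
plan(622.7,289,100,86.2)
E
```

```text
from [516.8 104.3 103.6  86.2] twist units 0.01 dp units [7.65 3.74 0.14]
```

Request:
arm_command([
  [0.77,0.378,0],
  [0.77,0.378,0],
  [0.77,0.378,0],
  [0.77,0.378,0],
  [0.77,0.378,0],
], gripper=[30,30,30,30,30], twist=[0,0,0,0,0])

```text
time: 44.25
tool_pos: [570.1, 197.2, 103.5]
tcp_rot: [-3.141, 0.0, 1.505]
contact_force: [-0.6, -0.3, -0.7]
grip_width: 44.5
finger_force: 30.0
```

Request:
arm_command([
  [0.77,0.378,0.2],
  [0.77,0.378,0.2],
  [0.77,0.378,0.2],
  [0.77,0.378,0.2],
  [0.77,0.378,0.2],
], gripper=[30,30,30,30,30], twist=[0,0,0,0,0])

```text
time: 44.88
tool_pos: [623.3, 290.3, 78.1]
tcp_rot: [-3.141, 0.0, 1.505]
contact_force: [0.2, -0.5, -1.1]
grip_width: 45.0
finger_force: 30.0
```

Request:
arm_command([
  [0,0,0.4],
  [0,0,0.4],
  [0,0,0.4],
  [0,0,0.2],
  [0,0,0],
], gripper=[30,30,30,30,30], twist=[0,0,0,0,0])

```text
time: 45.5
tool_pos: [623.0, 288.0, 43.3]
tcp_rot: [-3.141, 0.0, 1.504]
contact_force: [0.2, -0.1, -0.2]
grip_width: 44.6
finger_force: 30.0
```

```bash
python3 - <<'E'
from h import *
plan(622.7,289,36,86.2)
cv2.imwrite("pics/k.png",cv2.resize(capture("scene")[230:450,120:350],None,fx=2.6,fy=2.6)[:,:,::-1])
E
```

```text
from [623.  288.   43.3  86.2] twist units -0.0 dp units [ 0.04 -0.01  0.29]
```

View pics/k.png

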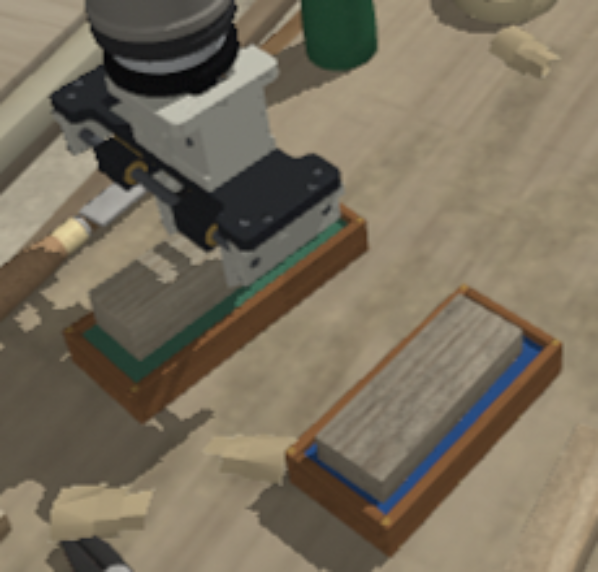

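The middle block sits within its rims and the long block hovers over the green floor. Lower it and release.

Request:
arm_command([
  [0.03,0,0.15],
  [0,0,0.12],
  [0,0,0],
  [0,0,0],
  [0,0,0],
], gripper=[30,30,30,80,80], twist=[0,0,0,0,0])

```text
time: 46.18
tool_pos: [623.4, 289.3, 37.3]
tcp_rot: [3.141, -0.0, 1.505]
contact_force: [0.0, 0.2, -0.3]
grip_width: 60.2
finger_force: 0.0
```

Request:
arm_command([
  [0,0,0],
  [0,0,0],
  [0,0,-0.4],
  [0,0,-0.8],
  [0,0,-1],
], gripper=[80,80,80,80,80], twist=[0,0,0,0,0])

```text
time: 46.8
tool_pos: [623.1, 289.1, 92.8]
tcp_rot: [-3.141, 0.0, 1.505]
contact_force: [0.4, 1.3, -0.7]
grip_width: 80.1
finger_force: 0.0
```

Request:
arm_command([
  [0,0,-0.9],
  [-0.7,-0.5,-0.3],
  [-0.7,-0.5,0],
  [-0.7,-0.5,0],
  [-0.7,-0.5,0],
], gripper=[80,80,80,80,80], twist=[0,0,0,0,0])

```text
time: 47.42
tool_pos: [568.5, 222.2, 122.9]
tcp_rot: [3.14, -0.0, 1.505]
contact_force: [0.3, 0.5, -0.4]
grip_width: 79.7
finger_force: 0.0
```

Request:
arm_command([
  [-0.8,-0.4,0],
  [-0.8,-0.4,0],
  [-0.8,-0.4,0],
  [-0.8,-0.4,0],
  [-0.8,-0.4,0],
], gripper=[80,80,80,80,80], twist=[0,0,0,0,0])

```text
time: 48.05
tool_pos: [512.2, 125.6, 122.9]
tcp_rot: [3.14, -0.0, 1.505]
contact_force: [0.5, 0.0, 0.2]
grip_width: 79.9
finger_force: 0.0
```

Request:
arm_command([
  [-0.8,0,0],
  [-0.8,0,0],
  [-0.8,0,0],
  [0,0,0],
  [0,0,0],
], gripper=[80,80,80,80,80], twist=[0,0,0,0,0])

```text
time: 48.68
tool_pos: [508.5, 66.7, 122.5]
tcp_rot: [3.141, -0.0, 1.505]
contact_force: [-0.2, 0.5, 0.0]
grip_width: 80.0
finger_force: 0.0
```

```bash
python3 - <<'E'
from h import *
cv2.imwrite("pics/l.png",cv2.resize(capture("top")[100:360,110:530],(800,495),interpolation=cv2.INTER_CUBIC)[:,:,::-1])
E
```

```text
(no output)
```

View pics/l.png

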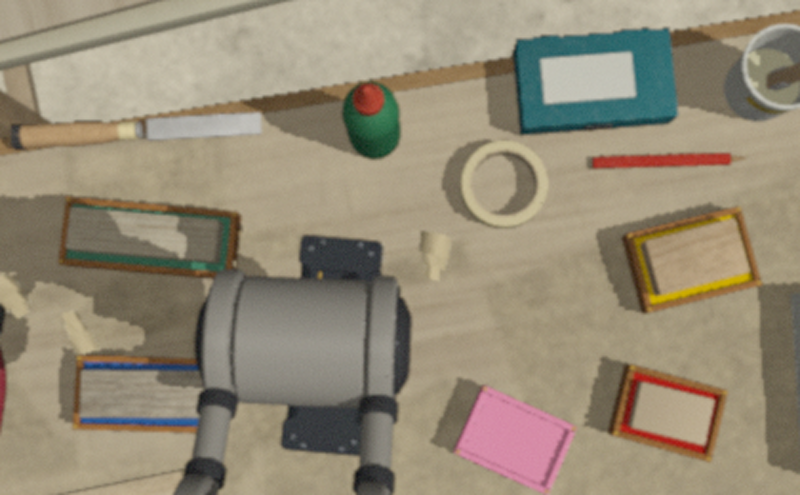

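All four blocks lie inside their trays: long at (150,235), middle at (140,393), wide at (697,255) and short at (672,410) in the crop. The bottle and tape have not moved, and the gripper is clear.

```bash
python3 -c "
from plant import *
print(close_job())"
```

```text
the job is handed in; nothing more can be done
None
```

All four blocks are released and lying flat in their own trays, with the bottle and tape left where they stood, and the job was handed in at about 49 s of the 115 s allowed (no verdict was returned).

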